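# Pedal bin at the modelling bench: clear the pedal, open, let down softly

## Task

My hands are full of offcuts, so please open the little steel pedal bin for me: a roll of masking tape has got under its pedal, so first slide the roll aside, flat on the board, clear of the pedal, then press the pedal all the way down and keep the lid wide open for about three seconds. After that ease the pedal up so that the lid shuts softly, without a slam, because the glue on the house nearby is still setting. Work the lid by the pedal only, do not lift or carry anything, and leave the eraser, the tree and the house where they are.

Things in the scene. Friction and masses are not known exactly. Their poses are not given: they have to be found in the camera images.
- scrap_bin: Round table-top pedal bin of brushed steel with a black foot and rim, fixed to the board; 142 mm across, 140 mm high to the rim, 159 mm with the slightly domed steel lid. Origin: centre of its underside, on the board (z = 0). Its own x axis points from the front (pedal side) to the rear (lid hinge), z up.
- pedal_top (a point): Pedal tread: steel plate with ribbed black rubber face, 50 mm wide (bin's y) by 44 mm, 6 mm thick, on two bent rods in front of the bin, its middle 148 mm from the bin's axis. This point: middle of the rubber face, 46 mm above the board at rest. The plate is tilted 0.14 rad, front up, at rest. Underside 36 to 43 mm up at rest: the 25 mm tape roll fits under it and stops it half-way.
- pedal: The whole pedal (tread and rods), which swings on a pivot in the bin's foot. Origin on the pivot, 43 mm in front of the bin's axis and 26 mm above the board.
- pedal_hinge (a joint): Pedal angle, rad: 0 at rest, 0.285 fully pressed (stop). Pivot 105 mm behind the tread's middle, 26 mm above the board; the tread's middle goes down 30 mm, to 16 mm above the board. Takes 2 to 4 N at the middle of the tread; comes up by itself when let go.
- lid_hinge (a joint): Lid angle, rad: 0 shut, 1.31 wide open; swings up and to the rear. A rod in the bin links it to the pedal: lid angle = 4.6 x pedal angle. Let go, it falls shut with a slam (over 8 rad/s); a fingertip rising with the pedal at 20 mm/s brings it down at 0.9 rad/s. Faster than 2.5 rad/s in the last 0.5 rad is a slam.
- lid: The bin's round domed steel lid, 142 mm across, 19 mm high. Origin on its hinge, at the rear of the bin's rim. Not to be touched.
- masking_tape: Roll of cream masking tape lying flat beside the pedal (to its left or right), its edge under the tread: a ring 100 mm across outside, 25 mm high, with an open hole 76 mm across. Origin: centre of its underside, on the board. About 80 g, slides easily when pushed by the side or by a fingertip inside the hole.
- eraser: Small eraser, blue sleeve, 20 x 40 x 13 mm, lying on the other side of the pedal. Origin: centre of its underside. To be left alone.
- house: Model house with an orange-red roof, 83 x 134 x 141 mm, standing loose to the left of the bin. Origin: centre of its underside. To be left alone.
- tree: Model tree, 46 mm across, 63 mm high, standing loose to the left of the bin. Origin: centre of its underside. To be left alone.

How it is judged:
On the way, in this order (a step that is already met when the one before it is completed fails the run):
1. the tape roll is clear of the pedal (horizontal distance between masking_tape and pedal_top above 0.073 m), for 0.2 s.
2. the pedal is pressed and the lid is kept wide open (value of joint lid_hinge above 1.1 rad and contact force between any of the fingers, the arm and pedal above 0.3 N), for 2.5 s.
At the end, for the whole second after the job is handed in: The lid is shut (under 0.04 rad) and the pedal is up (under 0.02 rad); the tape roll lies flat and still on the board, its centre more than 73 mm from the tread's middle (value of joint lid_hinge below 0.04 rad and value of joint pedal_hinge below 0.02 rad and horizontal distance between masking_tape and pedal_top above 0.073 m and angle between masking_tape's own z axis and vertical below 0.1 rad and height (world z) of masking_tape below 0.005 m and linear speed of masking_tape below 0.01 m/s); the robot touches nothing.
It fails at once if the lid slams (faster than 2.5 rad/s over the last 0.5 rad) (value of joint lid_hinge below 0.5 rad and velocity of joint lid_hinge below -2.5 rad/s).
It fails at once if the lid itself is pushed (contact force between any of the fingers, the arm and lid above 1 N).
It fails at once if the tape roll is lifted or stood up (height (world z) of masking_tape above 0.012 m or angle between masking_tape's own z axis and vertical above 0.3 rad).
It fails at once if the eraser is moved (distance of eraser from where it was at the start of the episode above 0.015 m).
It fails at once if the house or the tree is moved (distance of any of house, tree from where it was at the start of the episode above 0.01 m).
It also fails if it takes over 48 s, if anything falls off the work surface, if the arm or the gripper's body presses on something with over 40 N, if the wrist force passes 120 N, or if a joint passes its speed limit or range.

## Robot

A 6-joint arm with a two-finger parallel gripper is mounted at the origin on the work surface; the furniture and walls round the work are solid. World frame = base frame: x ahead of the robot, y to its left, z up, the work surface at z = 0. Lengths are in m, angles in rad, forces in N, time in s.
With the tool pointing down it reaches from about 0.35 to 0.775 m from the base axis. Payload 7.3 kg.
Tool frame: the origin (TCP) lies at the very end of the fingers, on their centre line; the grasp point (between the pads) lies 19 mm behind it; z points along the fingers, y is the line along which they close (so a half turn about z gives the same grasp; the last joint's range is limited). The gripper opens to 92 mm and grips with 3 to 60 N. Pads are 19 mm wide; open, the fingers measure 130 mm over their backs; the gripper's body (75 mm by 190 mm) begins 47 mm behind the grasp point.
Start: joints at [-1.391, 0.342, 1.524, -0, 1.275, -0.146], TCP at [0.168, -0.497, 0.227] pointing down, gripper open.
Joint ranges: [-2.53, 2.53], [-0.77, 2.02], [0.04, 2.7], [-1, 4.14], [0.28, 2.66], [-3.11, 3.11]. Speed limits (rad/s): [2.57, 2.57, 3.14, 3.14, 3.14, 3.14].

## Interface

Orientations are given as [roll, pitch, yaw] about the fixed x, y, z axes, in that order (R = Rz(yaw) Ry(pitch) Rx(roll)).
In Python, from cell import observe, read_camera, get_calibration, hand_in, search_frame gives the robot as it stands.
- The arm moves only by the tool step_arm, never from a script. Its argument "commands" is a list of rows, each an object with "translation": the shift along the tool's x, y, z in mm, a list of three; "roll": the turn about the tool's z in rad. In form: [{"translation": [x, y, z], "roll": roll}, ...]. A call has 1 to 20 rows; each row shifts and turns the commanded pose from where the row before left it, along the tool's axes as they then stand; what a row does not reach is not made up. A row lasts 1/12 s, in which the tool goes at most 41.7 mm and 7.16 degrees, less where a joint would pass 70% of its speed; a pose out of reach is approached as far as the arm can. A call is refused whole if a number of a shift passes 41.7 or a number of a turn 0.125, either way. A call with a gripper value outside its range is refused whole. "fingers" is the opening, from 0 (shut) to 1 (fully open), set as the call begins (left out, the last holds). The fingers move at their own pace and stop on an object; "grip_force" is the grip in N (left out, the last holds). Time passes only in rows, so rows that do not move let the fingers close. It gives the time, the measured TCP pose, the force, the opening and the grip force at its end, in the units of the state.
- observe(): the state, without advancing time (a new reading comes with each control period).
- read_camera(name): name is "scene" or "top" or "wrist"; returns the picture (400x640x3 uint8, red, green, blue); there is no depth.
- get_calibration(name): a dict with "camera_matrix" (3x3 intrinsics, pixels), "world_from_camera" (4x4, takes a point from camera to world coordinates). Camera axes: x right, y up, looking along -z (the intrinsics and any distortion apply to the point x, -y, -z); pixel columns grow to the right and rows downward; lengths in m; the calibration is good to about 2 mm. A picture is of the moment at which its call begins: read the wrist's pose just before it. get_calibration takes no time and is no camera call; for the wrist camera it gives the pose at the moment of the call.
- hand_in(): hands the job in; it is judged then, once.
Trained networks look in the newest picture that a camera, given by its name, has taken for a name from the list of things; names that differ only in an ending like _2 or _b are one class to them, and where a whole thing is asked for, a point or a joint stands for the part that bears it (a point fixed in the world has none). Each returns a list of dicts, best first, with "confidence" (0 to 1); they miss things now and then, are a little off and sometimes report something else, mostly with a low value. They report only what shows in the picture. A call takes as long as a camera call.
- search_frame(camera, name): "at" ([x, y, z] in m, in world coordinates, good to about 4 mm: the middle of the surface that is visible of it).
The state is a dict: "time": time; "qpos": joint angles; "qvel": joint speeds; "joint_efforts": joint torques, N m; "tool_pos": TCP position; "tool_rot": TCP orientation; "contact_force": force on the tool from outside, world axes, zero at the start; "torque": the same for the moment, N m; "opening": finger opening in m; "grip_force": force on a finger pad.
Only numpy, scipy, OpenCV 4.12 (cv2) and the standard library are available. Lean on these libraries where they do the work, as an engineer would, in place of code of your own. Each camera call takes 0.05 s, during which the arm holds its last target. There are 200 camera calls.

## Working session

There is one attempt and no reset: what is moved stays moved. The work goes in short steps, Python scripts to look and compute and a tool call to move; the robot and the scene stay as the last step left them, time stands still between calls to the robot, and variables do not carry over. Pictures are saved under pics/ and viewed, at most 10 in all, crops included, and the job is handed in when it is done.

Besides the shell and the picture viewer there is one more tool, called after "Call:" as name(argument=value, ...) on one line, values as JSON. step_arm: Moves the arm, as the interface text tells. Its arguments: {"type":"object","properties":{"commands":{"type":"array"},"fingers":{"type":"number"},"grip_force":{"type":"number"}},"required":["commands"]}

```bash
mkdir -p pics; python3 - <<'E'
from cell import *
import cv2
o=observe();print(o['time'],o['tool_pos'],o['tool_rot'],o['opening'])
for c in("top","scene"):
    im=read_camera(c);cv2.imwrite(f"pics/{c}0.png",im[:,:,::-1])
    for n in("scrap_bin","pedal_top","masking_tape","eraser","house","tree","lid"):
        print(c,n,[( [round(v,3) for v in d['at']],round(d['confidence'],2)) for d in search_frame(c,n)[:2]])
print(observe()['time'])
E
```

```text
0.0 [ 0.16796758 -0.49697363  0.2260767 ] [-3.14011526e+00 -2.09366827e-04  3.25780461e-01] 0.09162083867355016
top scrap_bin [([0.628, 0.18, 0.157], 0.94)]
top pedal_top [([0.499, 0.179, 0.045], 0.95), ([0.598, 0.469, 0.092], 0.48)]
top masking_tape [([0.682, 0.352, 0.052], 0.72), ([0.501, 0.241, 0.027], 0.6)]
top eraser [([0.488, 0.12, 0.012], 0.68), ([0.497, 0.244, 0.025], 0.3)]
top house [([0.602, 0.469, 0.089], 0.68)]
top tree [([0.685, 0.35, 0.051], 0.53), ([0.64, 0.178, 0.155], 0.51)]
top lid [([0.637, 0.18, 0.157], 0.61)]
scene scrap_bin [([0.615, 0.145, 0.134], 0.95)]
scene pedal_top [([0.497, 0.179, 0.048], 0.73)]
scene masking_tape [([0.487, 0.249, 0.028], 0.74)]
scene eraser [([0.482, 0.113, 0.012], 0.82)]
scene house [([0.592, 0.438, 0.072], 0.82)]
scene tree [([0.684, 0.353, 0.052], 0.61), ([0.629, 0.163, 0.155], 0.46)]
scene lid [([0.631, 0.162, 0.156], 0.94)]
0.8
```

View pics/top0.png

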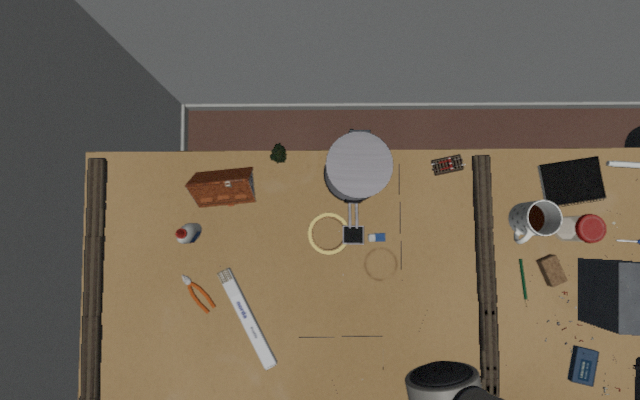

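View pics/scene0.png

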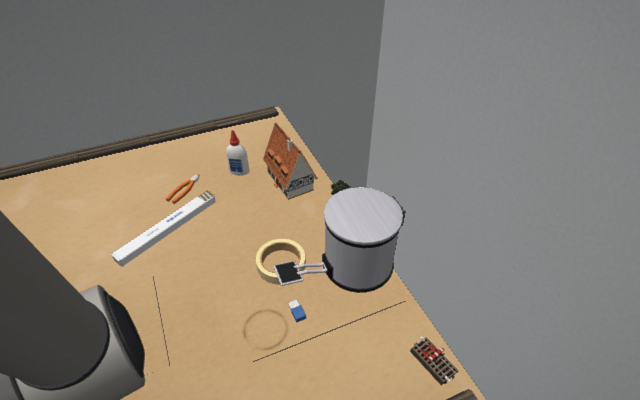

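```bash
cat > h.py <<'E'
from cell import *
import numpy as np,cv2
def ray(c,u,v,z):
    k=get_calibration(c);K=np.array(k["camera_matrix"]);T=np.array(k["world_from_camera"])
    d=np.linalg.solve(K,[u,v,1]);d=T[:3,:3]@[d[0],-d[1],-d[2]];o=T[:3,3]
    return (o+d*(z-o[2])/d[2]).round(4)
def proj(c,p):
    k=get_calibration(c);K=np.array(k["camera_matrix"]);T=np.array(k["world_from_camera"])
    q=T[:3,:3].T@(np.array(p)-T[:3,3]);q=K@[q[0],-q[1],-q[2]];return (q[:2]/q[2]).round(1)
E
python3 - <<'E'
from h import *
for p in [(.499,.179,.046),(.5,.245,.025),(.645,.179,.159),(.488,.12,.013)]:print(p,proj("top",p),proj("scene",p))
print(get_calibration("top")["world_from_camera"])
E
```

```text
(0.499, 0.179, 0.046) [353.6 231.6] [290.9 270.5]
(0.5, 0.245, 0.025) [324.8 231.4] [280.2 252.6]
(0.645, 0.179, 0.159) [358.3 160.9] [364.1 205.5]
(0.488, 0.12, 0.013) [376.7 235.8] [297.7 307.2]
[[-0.01035096  0.99703397 -0.07626343  0.50601997]
 [-0.99975708 -0.0088347   0.02019247  0.27914234]
 [ 0.01945882  0.07645392  0.99688322  0.9753518 ]
 [ 0.          0.          0.          1.        ]]
```

The top view shows the ring's centre near pixel (329,233), left of the tread at (353,235), with the eraser at (377,238) on the right. The scene view agrees, with the ring at (280,259) and the tread at (289,272).

```bash
python3 - <<'E'
from h import *
for n,uv in dict(L=(307.5,233),T=(329,212.5),B=(329,254.5)).items(): print(n,ray("top",*uv,.025))
print("tread",ray("top",353.5,235,.046),ray("scene",289,272.5,.046))
print("ring scene L R", ray("scene",256,259,.025),ray("scene",280,239,.025))
print("lid",ray("top",359,164,.15))
E
```

```text
L [0.4966 0.2859 0.025 ]
T [0.5446 0.2345 0.025 ]
B [0.4456 0.2357 0.025 ]
tread [0.4911 0.1794 0.046 ] [0.494 0.176 0.046]
ring scene L R [0.4502 0.2489 0.025 ] [0.5122 0.2797 0.025 ]
lid [0.64   0.1765 0.15  ]
```

Call:
step_arm(commands=[{"translation": [0,0,0],"roll": 0.109},{"translation": [0,0,0],"roll": 0.109},{"translation": [0,0,0],"roll": 0.108},{"translation": [25,-25,0],"roll": 0},{"translation": [25,-25,0],"roll": 0},{"translation": [20,-35,0],"roll": 0},{"translation": [20,-35,0],"roll": 0},{"translation": [20,-35,0],"roll": 0},{"translation": [20,-35,0],"roll": 0},{"translation": [20,-35,0],"roll": 0},{"translation": [20,-35,0],"roll": 0},{"translation": [20,-35,0],"roll": 0}], fingers=0)

```text
time: 1.8
tool_pos: [0.3587, -0.2007, 0.227]
tool_rot: [3.141, -0.001, -0.001]
contact_force: [1.6, -0.6, 0.6]
opening: 0.0164
grip_force: 0.0
```

Call:
step_arm(commands=[{"translation": [10,-32,0],"roll": 0},{"translation": [10,-32,0],"roll": 0},{"translation": [10,-32,0],"roll": 0},{"translation": [10,-32,0],"roll": 0},{"translation": [10,-32,0],"roll": 0},{"translation": [10,-32,0],"roll": 0},{"translation": [10,-32,0],"roll": 0},{"translation": [10,-32,0],"roll": 0},{"translation": [10,-32,0],"roll": 0},{"translation": [10,-32,0],"roll": 0},{"translation": [10,-32,0],"roll": 0},{"translation": [10,-32,0],"roll": 0},{"translation": [10,-30,0],"roll": 0},{"translation": [6,-30,0],"roll": 0},{"translation": [0,0,30],"roll": 0},{"translation": [0,0,30],"roll": 0},{"translation": [0,0,20],"roll": 0},{"translation": [0,0,0],"roll": 0},{"translation": [0,0,0],"roll": 0},{"translation": [0,0,0],"roll": 0}])

```text
time: 3.47
tool_pos: [0.4952, 0.2417, 0.1481]
tool_rot: [-3.141, -0.002, -0.0]
contact_force: [1.0, 0.5, 0.3]
opening: 0.0004
grip_force: 0.0
```

```bash
python3 - <<'E'
from h import *
o=observe();print(o['tool_pos'],o['tool_rot'],o['opening'])
im=read_camera("wrist");t=o['tool_pos']
print(proj("wrist",t),proj("wrist",[.495,.236,.025]),proj("wrist",[.494,.178,.046]))
cv2.imwrite("pics/w1.png",im[:,:,::-1])
for n in("masking_tape","pedal_top"):print(n,search_frame("wrist",n)[:1])
E
```

```text
[0.49515424 0.24171862 0.14813636] [-3.14096423e+00 -2.21653084e-03 -4.44982068e-04] 0.00035722214959374974
[319.8 253.6] [326.4 190.6] [395.1 198.6]
masking_tape [{'at': [0.4956, 0.2424, 0.0233], 'confidence': 0.68}]
pedal_top [{'at': [0.5008, 0.1825, 0.0449], 'confidence': 0.7}]
```

View pics/w1.png

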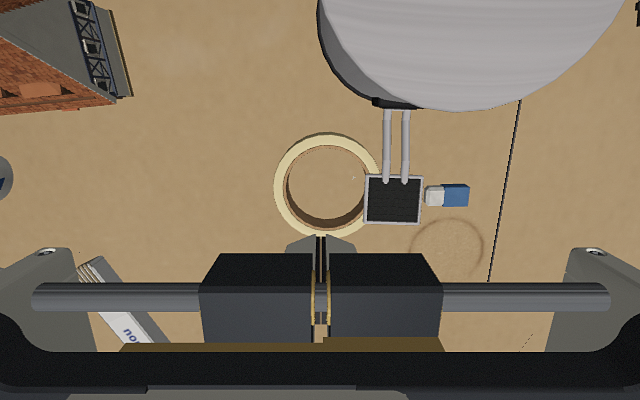

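The wrist view shows the ring centred at about (327,185), with its right edge under the tread, which is centred at (393,199). The hole is clear and the eraser is at (447,195).

```bash
python3 - <<'E'
from h import *
print(ray("wrist",327,185,.025),ray("wrist",274,185,.025),ray("wrist",327,132,.025),ray("wrist",393,199,.046))
print(ray("wrist",363,199,.046),ray("wrist",423,199,.046),ray("wrist",393,174,.046),ray("wrist",393,223,.046))
print(get_calibration("wrist")["world_from_camera"])
E
```

```text
[0.5001 0.2354 0.025 ] [0.5001 0.2835 0.025 ] [0.5475 0.2357 0.025 ] [0.4935 0.1797 0.046 ]
[0.4935 0.2052 0.046 ] [0.4935 0.1543 0.046 ] [0.5153 0.1812 0.046 ] [0.4716 0.1783 0.046 ]
[[-6.40742596e-04  9.54822662e-01  2.97175492e-01  5.76665081e-01]
 [-9.99999518e-01 -3.90600766e-04 -9.01110054e-04  2.41185468e-01]
 [-7.44323326e-04 -2.97175926e-01  9.54822452e-01  3.05715580e-01]
 [ 0.00000000e+00  0.00000000e+00  0.00000000e+00  1.00000000e+00]]
```

```bash
python3 -c "
from h import *
print(observe()['qpos'])"
```

```text
[ 3.15025847e-01  4.60523196e-01  1.56926719e+00 -1.22508425e-04
  1.10856048e+00  1.88632160e+00]
```

Call:
step_arm(commands=[{"translation": [0,0,0],"roll": -0.12},{"translation": [0,0,0],"roll": -0.12},{"translation": [0,0,0],"roll": -0.12},{"translation": [0,0,0],"roll": -0.12},{"translation": [0,0,0],"roll": -0.12},{"translation": [0,0,0],"roll": -0.12},{"translation": [0,0,0],"roll": -0.12},{"translation": [0,0,0],"roll": -0.12},{"translation": [0,0,0],"roll": -0.12},{"translation": [0,0,0],"roll": -0.12},{"translation": [0,0,0],"roll": -0.12},{"translation": [0,0,0],"roll": -0.12},{"translation": [0,0,0],"roll": -0.12},{"translation": [0,0,0],"roll": -0.12},{"translation": [0,0,0],"roll": -0.12},{"translation": [0,0,0],"roll": -0.12},{"translation": [0,0,0],"roll": -0.12},{"translation": [0,0,0],"roll": -0.12},{"translation": [0,0,0],"roll": -0.12},{"translation": [0,0,0],"roll": -0.12}])

```text
time: 5.28
tool_pos: [0.4948, 0.2416, 0.1479]
tool_rot: [3.14, 0.001, 2.406]
contact_force: [0.5, -0.2, 0.0]
opening: 0.0004
grip_force: 0.0
```

Call:
step_arm(commands=[{"translation": [0,0,0],"roll": -0.12},{"translation": [0,0,0],"roll": -0.12},{"translation": [0,0,0],"roll": -0.12},{"translation": [0,0,0],"roll": -0.12},{"translation": [0,0,0],"roll": -0.12},{"translation": [0,0,0],"roll": -0.12},{"translation": [0,0,0],"roll": -0.022},{"translation": [0,0,0],"roll": 0},{"translation": [0,0,0],"roll": 0}])

```text
time: 6.03
tool_pos: [0.4945, 0.2416, 0.1473]
tool_rot: [3.141, 0.001, 3.138]
contact_force: [-0.7, -0.9, -0.5]
opening: 0.0007
grip_force: 0.0
```

Call:
step_arm(commands=[{"translation": [-3,0,25],"roll": 0},{"translation": [0,0,25],"roll": 0},{"translation": [0,0,20],"roll": 0},{"translation": [0,0,15],"roll": 0},{"translation": [0,0,15],"roll": 0},{"translation": [0,0,15],"roll": 0},{"translation": [0,0,12],"roll": 0},{"translation": [0,0,10],"roll": 0},{"translation": [0,0,0],"roll": 0},{"translation": [0,0,0],"roll": 0}])

```text
time: 6.87
tool_pos: [0.4972, 0.2415, 0.0096]
tool_rot: [-3.141, -0.001, 3.141]
contact_force: [-0.9, -0.9, -0.1]
opening: 0.0004
grip_force: 0.0
```

Call:
step_arm(commands=[{"translation": [0,4,0],"roll": 0},{"translation": [0,4,0],"roll": 0},{"translation": [0,4,0],"roll": 0},{"translation": [0,4,0],"roll": 0},{"translation": [0,4,0],"roll": 0},{"translation": [0,4,0],"roll": 0},{"translation": [0,4,0],"roll": 0},{"translation": [0,4,0],"roll": 0},{"translation": [0,4,0],"roll": 0},{"translation": [0,4,0],"roll": 0},{"translation": [0,4,0],"roll": 0},{"translation": [0,4,0],"roll": 0},{"translation": [0,4,0],"roll": 0},{"translation": [0,4,0],"roll": 0},{"translation": [0,4,0],"roll": 0},{"translation": [0,4,0],"roll": 0},{"translation": [0,3,0],"roll": 0},{"translation": [0,2,0],"roll": 0},{"translation": [0,1,0],"roll": 0},{"translation": [0,0,0],"roll": 0}])

```text
time: 8.53
tool_pos: [0.4971, 0.3118, 0.0096]
tool_rot: [3.142, 0.0, -3.141]
contact_force: [0.0, 0.4, -0.0]
opening: 0.0003
grip_force: 0.1
```

Call:
step_arm(commands=[{"translation": [0,-3,0],"roll": 0},{"translation": [0,-4,0],"roll": 0},{"translation": [0,-3,0],"roll": 0},{"translation": [0,0,-10],"roll": 0},{"translation": [0,0,-20],"roll": 0},{"translation": [0,0,-20],"roll": 0},{"translation": [0,0,-20],"roll": 0},{"translation": [0,0,0],"roll": 0},{"translation": [0,0,0],"roll": 0}])

```text
time: 9.28
tool_pos: [0.498, 0.3017, 0.0814]
tool_rot: [3.14, 0.003, 3.142]
contact_force: [0.3, 1.2, -1.3]
opening: 0.0006
grip_force: 0.0
```

```bash
python3 - <<'E'
from h import *
o=observe();print(o['tool_pos'],o['contact_force'])
for c in("top","scene"):
  im=read_camera(c);cv2.imwrite(f"pics/{c}2.png",cv2.resize(im[120:320,200:440],None,fx=3,fy=3)[:,:,::-1])
  for n in("masking_tape","pedal_top","eraser"):print(c,n,[(d['at'],d['confidence']) for d in search_frame(c,n)[:2]])
E
```

```text
[0.4980125  0.3017397  0.08136594] [ 0.25581427  1.21330087 -1.31911741]
top masking_tape []
top pedal_top [([0.5017, 0.1747, 0.0435], 0.8)]
top eraser [([0.4895, 0.1194, 0.0118], 0.68)]
scene masking_tape [([0.4933, 0.2753, 0.0262], 0.89)]
scene pedal_top [([0.4983, 0.1802, 0.0424], 0.66)]
scene eraser [([0.4817, 0.113, 0.0119], 0.66)]
```

View pics/scene2.png

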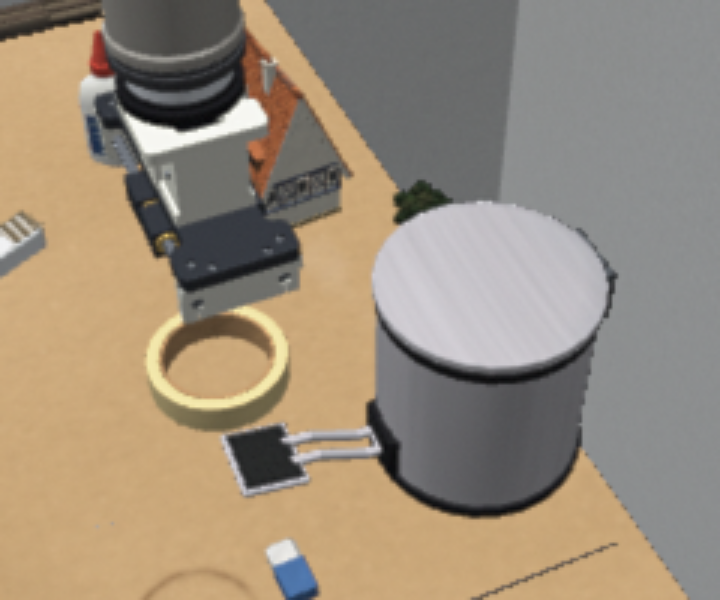

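The scene crop shows the whole ring lying flat and clear of the tread: ring at about (218,360), tread at (265,460). The eraser hasn't moved. Next is the pedal.

Call:
step_arm(commands=[{"translation": [1,-15,0],"roll": 0},{"translation": [1,-20,0],"roll": 0},{"translation": [1,-25,0],"roll": 0},{"translation": [1,-25,0],"roll": 0},{"translation": [0,-20,0],"roll": 0},{"translation": [0,-12,0],"roll": 0},{"translation": [0,-5,0],"roll": 0},{"translation": [0,0,5],"roll": 0},{"translation": [0,0,10],"roll": 0},{"translation": [0,0,8],"roll": 0},{"translation": [0,0,3],"roll": 0},{"translation": [0,0,2],"roll": 0},{"translation": [0,0,0],"roll": 0},{"translation": [0,0,0],"roll": 0}])

```text
time: 10.85
tool_pos: [0.4932, 0.1799, 0.0515]
tool_rot: [-3.141, -0.0, -3.141]
contact_force: [1.1, 0.1, -0.4]
opening: 0.0001
grip_force: 0.0
```

Call:
step_arm(commands=[{"translation": [0,0,2],"roll": 0},{"translation": [0,0,2],"roll": 0},{"translation": [0,0,2],"roll": 0},{"translation": [0,0,2],"roll": 0},{"translation": [0,0,2],"roll": 0},{"translation": [0,0,2],"roll": 0},{"translation": [0,0,2],"roll": 0},{"translation": [0,0,2],"roll": 0},{"translation": [0,0,2],"roll": 0},{"translation": [0,0,2],"roll": 0}])

```text
time: 11.68
tool_pos: [0.493, 0.1794, 0.0314]
tool_rot: [-3.141, -0.0, -3.141]
contact_force: [-2.7, -0.1, 2.8]
opening: 0.0004
grip_force: 1.7
```

Call:
step_arm(commands=[{"translation": [0,0,2],"roll": 0},{"translation": [0,0,2],"roll": 0},{"translation": [0,0,2],"roll": 0},{"translation": [0,0,2],"roll": 0},{"translation": [0,0,2],"roll": 0},{"translation": [0,0,1],"roll": 0},{"translation": [0,0,1],"roll": 0},{"translation": [0,0,1],"roll": 0},{"translation": [0,0,0],"roll": 0}])

```text
time: 12.43
tool_pos: [0.4935, 0.1795, 0.0186]
tool_rot: [-3.142, 0.0, -3.141]
contact_force: [-0.4, -0.2, 1.6]
opening: 0.0004
grip_force: 0.9
```

```bash
python3 - <<'E'
from h import *
o=observe();print(o['tool_pos'],o['contact_force'])
im=read_camera("scene");cv2.imwrite(f"pics/s3.png",cv2.resize(im[80:320,200:440],None,fx=2,fy=2)[:,:,::-1])
E
```

```text
[0.49348339 0.17949486 0.01855783] [-0.42932346 -0.238669    1.55718811]
```

View pics/s3.png

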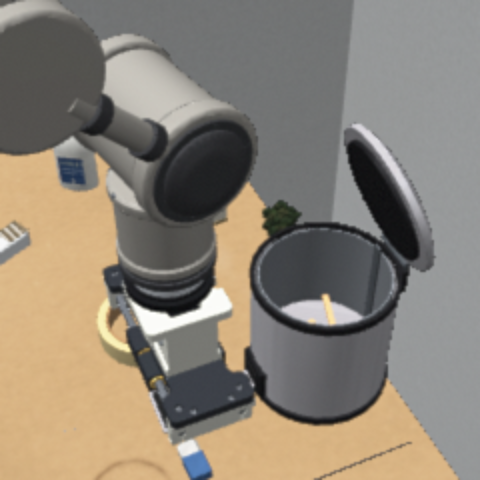

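The lid stands wide open, at about (390,195) in the crop. I'll press slightly further and hold.

Call:
step_arm(commands=[{"translation": [0,0,0.7],"roll": 0},{"translation": [0,0,0.7],"roll": 0},{"translation": [0,0,0],"roll": 0},{"translation": [0,0,0],"roll": 0},{"translation": [0,0,0],"roll": 0},{"translation": [0,0,0],"roll": 0},{"translation": [0,0,0],"roll": 0},{"translation": [0,0,0],"roll": 0},{"translation": [0,0,0],"roll": 0},{"translation": [0,0,0],"roll": 0},{"translation": [0,0,0],"roll": 0},{"translation": [0,0,0],"roll": 0},{"translation": [0,0,0],"roll": 0},{"translation": [0,0,0],"roll": 0},{"translation": [0,0,0],"roll": 0},{"translation": [0,0,0],"roll": 0},{"translation": [0,0,0],"roll": 0},{"translation": [0,0,0],"roll": 0},{"translation": [0,0,0],"roll": 0},{"translation": [0,0,0],"roll": 0}])

```text
time: 14.15
tool_pos: [0.4933, 0.1796, 0.0173]
tool_rot: [-3.142, 0.0, -3.141]
contact_force: [1.9, -0.1, 3.6]
opening: 0.0002
grip_force: 1.6
```

Call:
step_arm(commands=[{"translation": [0,0,0],"roll": 0},{"translation": [0,0,0],"roll": 0},{"translation": [0,0,0],"roll": 0},{"translation": [0,0,0],"roll": 0},{"translation": [0,0,0],"roll": 0},{"translation": [0,0,0],"roll": 0},{"translation": [0,0,0],"roll": 0},{"translation": [0,0,0],"roll": 0},{"translation": [0,0,0],"roll": 0},{"translation": [0,0,0],"roll": 0},{"translation": [0,0,0],"roll": 0},{"translation": [0,0,0],"roll": 0},{"translation": [0,0,0],"roll": 0},{"translation": [0,0,0],"roll": 0},{"translation": [0,0,0],"roll": 0},{"translation": [0,0,0],"roll": 0},{"translation": [0,0,0],"roll": 0},{"translation": [0,0,0],"roll": 0},{"translation": [0,0,0],"roll": 0},{"translation": [0,0,0],"roll": 0}])

```text
time: 15.82
tool_pos: [0.4932, 0.1795, 0.0173]
tool_rot: [-3.142, 0.0, -3.141]
contact_force: [2.1, 0.1, 4.8]
opening: 0.0002
grip_force: 1.7
```

Call:
step_arm(commands=[{"translation": [0,0,-0.7],"roll": 0},{"translation": [0,0,-1.4],"roll": 0},{"translation": [0,0,-1.4],"roll": 0},{"translation": [0,0,-1.4],"roll": 0},{"translation": [0,0,-1.4],"roll": 0},{"translation": [0,0,-1.4],"roll": 0},{"translation": [0,0,-1.4],"roll": 0},{"translation": [0,0,-1.4],"roll": 0},{"translation": [0,0,-1.4],"roll": 0},{"translation": [0,0,-1.4],"roll": 0},{"translation": [0,0,-1.4],"roll": 0},{"translation": [0,0,-1.4],"roll": 0},{"translation": [0,0,-1.4],"roll": 0},{"translation": [0,0,-1.4],"roll": 0},{"translation": [0,0,-1.4],"roll": 0},{"translation": [0,0,-1.2],"roll": 0},{"translation": [0,0,-1.2],"roll": 0},{"translation": [0,0,-1.2],"roll": 0},{"translation": [0,0,-1.2],"roll": 0},{"translation": [0,0,-1.2],"roll": 0}])

```text
time: 17.48
tool_pos: [0.494, 0.1796, 0.0439]
tool_rot: [3.141, 0.002, -3.141]
contact_force: [2.1, 0.8, 2.7]
opening: 0.0005
grip_force: 1.3
```

Call:
step_arm(commands=[{"translation": [0,0,-1],"roll": 0},{"translation": [0,0,-1],"roll": 0},{"translation": [0,0,-1],"roll": 0},{"translation": [0,0,-1],"roll": 0},{"translation": [0,0,-1],"roll": 0},{"translation": [0,0,-1],"roll": 0},{"translation": [0,0,-1],"roll": 0},{"translation": [0,0,-1],"roll": 0},{"translation": [0,0,-2],"roll": 0},{"translation": [0,0,-5],"roll": 0},{"translation": [0,0,-15],"roll": 0},{"translation": [0,0,-20],"roll": 0},{"translation": [0,0,-30],"roll": 0},{"translation": [0,0,-20],"roll": 0},{"translation": [0,0,0],"roll": 0},{"translation": [0,0,0],"roll": 0}])

```text
time: 18.82
tool_pos: [0.4938, 0.1797, 0.1448]
tool_rot: [3.141, 0.003, -3.141]
contact_force: [-0.3, 0.2, -0.6]
opening: 0.0004
grip_force: 0.0
```

```bash
python3 - <<'E'
from h import *
o=observe();print(o['time'],o['tool_pos'],o['contact_force'])
im=read_camera("scene");cv2.imwrite(f"pics/s4.png",cv2.resize(im[80:320,200:440],None,fx=2,fy=2)[:,:,::-1])
for n in("masking_tape","pedal_top","eraser"):print(n,[d['at'] for d in search_frame("scene",n)[:1]])
E
```

```text
18.8167 [0.49377216 0.17966499 0.14480381] [-0.26055679  0.20683813 -0.61359939]
masking_tape [[0.4754, 0.2647, 0.0245]]
pedal_top [[0.4993, 0.1829, 0.0476]]
eraser [[0.4801, 0.1159, 0.0132]]
```

View pics/s4.png

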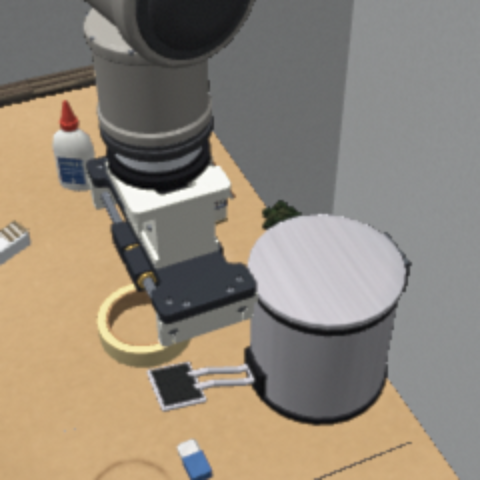

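The lid is shut at (327,270) and the pedal is up at (178,385). The roll is flat and clear at about (145,322), the eraser is in place, and the gripper is free of everything.

```bash
python3 -c "
from cell import *
print(hand_in())"
```

```text
the job is handed in; nothing more can be done
None
```

The tape roll is slid clear and flat, the lid was held wide open for a little over three seconds and then eased shut, and the last picture shows it closed with the eraser in place; the job is handed in, but no verdict came back.

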